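Vent a filter place and weigh its crucible

ROBOT

A 6-joint arm with a two-finger parallel gripper is mounted at the origin on the work surface. World frame = base frame: x ahead of the robot, y to its left, z up, the work surface at z = 0. Lengths are in m, angles in degrees, forces in N, time in s.
With the tool pointing down it reaches from about 0.4 to 0.825 m from the base axis. Payload 7 kg.
Tool frame: the origin (TCP) lies midway between the tips of the shut fingers; the grasp point (between the pads) lies ctrl.grasp_offset behind it (ctrl.grasp_offset is the distance from the TCP to the grasp point, in m); z points along the fingers, y is the line along which they close (so a half turn about z gives the same grasp; the last joint's range is limited). The gripper opens to 88 mm and grips with 3 to 60 N. Pads are 19 mm wide; open, the fingers measure 130 mm over their backs; the gripper's body (78 mm by 193 mm) begins 47 mm behind the grasp point.
Start: joints at [93.799, 20.546, 0.682, 0, -70.136, -16.507], TCP at [0.149, 0.658, 0.227] pointing down, gripper open.
Joint ranges: [-176.03, 176.03], [-82.01, 121.73], [-58.28, 71.71], [-173.87, 95.51], [-174.79, -0.11], [-173.66, 173.66]. Speed limits (degrees/s): [136.94, 136.94, 172.46, 180, 180, 180].

INTERFACE

Orientations are given as [roll, pitch, yaw] about the fixed x, y, z axes, in that order (R = Rz(yaw) Ry(pitch) Rx(roll)).
In Python, from plant import ctrl gives the robot as it stands. The module is installed in compiled form; this text tells all that it offers.
- The arm moves only by the tool send_rows, never from a script. Its argument "increments" is a list that holds one entry, the list of rows, each a list of 4 numbers: the shift along the world's x, y, z normalised to -1 to 1, where 1 is 0.2 m, then the turn about the world's z normalised to -1 to 1, where 1 is 1.5 rad. In form: [[[x, y, z, roll], ...]]. A call has 1 to 12 rows; each row is the pose to reach, as a shift and turn from the pose commanded when the call began; what a row does not reach only later rows make up. A row lasts 1/8 s, in which the tool goes at most 62.5 mm and 10.7 degrees, less where a joint would pass 70% of its speed; a pose out of reach is approached as far as the arm can. A call with a number of a shift or a turn outside -1 to 1 is refused whole. A call with a gripper value outside its range is refused whole. "jaw" is the opening, from 0 (shut) to 1 (fully open), set as the call begins (left out, the last holds). The fingers move at their own pace and stop on an object; the grip force is fixed at half the most. Time passes only in rows, so rows that repeat a pose let the fingers close. It gives the time, the measured TCP pose, the force, the opening and the grip force at its end, in the units of the state.
- ctrl.get_obs(): the state, without advancing time (a new reading comes with each control period).
- ctrl.snapshot(name): name is "side" or "top"; returns the picture (400x640x3 uint8, red, green, blue); there is no depth.
- ctrl.calibration(name): a dict with "mtx" (3x3 intrinsics, pixels), "k1" (the pictures are not rectified: a ray, as slopes to the right and down, at radius r is drawn at 1 + k1 r^2 times it, then the intrinsics apply), "eye" and "attitude" of the camera in the world. Camera axes: x right, y up, looking along -z (the intrinsics and any distortion apply to the point x, -y, -z); pixel columns grow to the right and rows downward; lengths in m; the calibration is good to about 2 mm. A picture is of the moment at which its call begins. calibration takes no time and is no camera call.
- ctrl.close_job(): hands the job in; it is judged then, once.
Trained networks look in the newest picture that a camera, given by its name, has taken for a name from the list of things; names that differ only in an ending like _2 or _b are one class to them, and where a whole thing is asked for, a point or a joint stands for the part that bears it (a point fixed in the world has none). Each returns a list of dicts, best first, with "conf" (0 to 1); they miss things now and then, are a little off and sometimes report something else, mostly with a low value. They report only what shows in the picture. A call takes as long as a camera call.
- ctrl.trace(thing, camera): "mask" (400x640 bool, what is visible of it) and "bbox" ([left, top, right, bottom] in pixels, round what is visible of it).
- ctrl.spot_point(thing, camera): "pixel" ([row, column] in pixels: a listed point, or the origin of a listed thing).
The state is a dict: "clock": time; "joint_pos": joint angles; "qvel": joint speeds; "tau": joint torques, N m; "tool_pos": TCP position; "orientation": TCP orientation; "force": force on the tool from outside, world axes, zero at the start; "moment": the same for the moment, N m; "opening": finger opening in m; "gripper_force": force on a finger pad.
Only numpy, scipy, OpenCV 4.12 (cv2) and the standard library are available. Lean on these libraries where they do the work, as an engineer would, in place of code of your own. Each camera call takes 0.05 s, during which the arm holds its last target. There are 200 camera calls.

TASK

Clear the balance by putting its steel weight back, standing, in the small wooden tray. Then turn the stopcock in front of the tall crucible to half open (45 degrees) to let the air in, and only then lift that crucible off its seat and set it upright in the middle of the balance pan. The porcelain is thin and the balance is delicate: squeeze the crucible no harder than needed, set things down softly, never press on or knock the balance, and leave the other stopcocks and everything else as they stand.

Things in the scene. Friction and masses are not known exactly. Their poses are not given: they have to be found in the camera images.
- crucible: The tall crucible: a straight white porcelain cup, 40 mm outside diameter, 70 mm tall, wall 3 mm, open on top, about 80 g. It starts on one of the three seats of the manifold. Origin: centre of its underside; z along its axis, up. A squeeze adding up to more than 80 N over all fingers (40 N a finger), or any knock as hard, cracks it.
- short_1: A short crucible to be left alone: white porcelain cup tapering from 30 mm diameter at the foot to 42 mm at the rim, 42 mm tall, on another seat of the manifold. Origin: centre of its underside.
- short_2: The second short crucible, the same as short_1, on the remaining seat, also to be left alone.
- manifold: Fixed three-place suction manifold: steel bar 60 mm (x) by 260 mm (y), 30 mm tall, with three round black seats 50 mm in diameter, tops 40 mm up, at x = 0, y = +90 (a), 0 (b), -90 mm (c). In front of each, at x = -85 mm, stands its stopcock. A brass port sticks out 30 mm at the back. Origin: centre of underside; z up, -x is the front. On the robot's left or right.
- seat_a (a point): Centre of the top of seat a (at +y of the manifold).
- seat_b (a point): Centre of the top of seat b (middle).
- seat_c (a point): Centre of the top of seat c (at -y of the manifold).
- valve_a (a joint): Angle (rad) of seat a's stopcock. Handle: white bar 52 mm long, 10 mm wide, 70 to 96 mm above the bench, turning about a vertical axis through its middle at (-85, 90) mm in the manifold frame. 0 = shut, bar along the row of seats; grows counter-clockwise from above; 0.785 = half open; 1.571 = open, bar across the row. Stays where left (0.06 N m). Below it: stem to 54 mm up, 26 mm diameter.
- valve_b (a joint): The same for the stopcock of seat b, axis at (-85, 0) mm in the manifold frame.
- valve_c (a joint): The same for the stopcock of seat c, axis at (-85, -90) mm in the manifold frame.
- valve_a_tip (a point): Middle of one end of stopcock a's bar, 26 mm from its axis, 83 mm above the bench; on the manifold's +y side when shut.
- valve_b_tip (a point): The same end of stopcock b's bar.
- valve_c_tip (a point): The same end of stopcock c's bar.
- balance: Fixed white balance, 220 mm (x) by 170 mm (y), housing 56 mm tall. Clear draught screen, 3 mm thick, up to 111 mm above the bench: side plates at y = -78 and +78 mm from x = -30 to +100 mm, back plate at x = +101 mm; open in front and above. Origin: centre of underside; z up, -x is the front (display). On the robot's left or right. More than 8 N on any part, pan included, is harm.
- pan: Round steel pan of the balance, 100 mm diameter. Origin: centre of its upper face, about 70 mm above the bench and 30 mm behind (+x of) the balance's origin. It is sprung: sinks about 0.7 mm for each newton.
- weight: Steel calibration weight, 200 g: cylinder 30 mm diameter and 36 mm tall, a neck 14 mm wide, then a knob 20 mm diameter from 47 to 56 mm up. Starts standing on the pan. Origin: centre of its underside; z up.
- tray: Small open wooden tray, fixed, 80 by 80 mm outside, 20 mm tall, walls and floor 5 mm thick. Origin: centre of its underside; its sides are along its x and y.
- stand: Fixed clamp stand between manifold and balance: base 80 mm (y) wide from x = -120 to +30 mm, 12 mm thick; upright rod 12 mm diameter, 440 mm tall at the origin; empty clamp 300 mm up reaching from the rod to x = -102 mm (towards the robot), 40 mm wide. Origin: foot of the rod. Not to be hit.
- dish: Low glass dish, 90 mm diameter, 16 mm tall, loose on the bench in front; leave alone. Origin: centre of its underside.
- spatula: Spatula about 170 mm long lying on the bench in front, its length along its x; leave alone.
- wash_bottle: White plastic wash bottle, 68 mm diameter, 160 mm tall, bent spout up to 205 mm, out to one side; leave alone. Origin: centre of its underside.
- beaker: Glass beaker, 66 mm diameter, 85 mm tall, out to one side; leave alone. Origin: centre of its underside.

How it is judged:
By the outcome, as a careful person would: the job done as asked, in the order asked, and still so for the second after the job is handed in, with the robot touching nothing.
It also fails if it takes over 72 s, if anything falls off the work surface, if the arm or the gripper's body presses on something with over 40 N, if the wrist force passes 120 N, or if a joint passes its speed limit or range.

## Working session

There is one attempt and no reset: what is moved stays moved. The work goes in short steps, Python scripts to look and compute and a tool call to move; the robot and the scene stay as the last step left them, time stands still between calls to the robot, and variables do not carry over. Pictures are saved under pics/ and viewed, at most 10 in all, crops included, and the job is handed in when it is done.

Besides the shell and the picture viewer there is one more tool, called after ">>>" as name([rows], argument=value, ...), one row to a line, values as JSON. send_rows: Moves the arm, as the interface text tells. Its arguments: {"type":"object","properties":{"increments":{"type":"array"},"jaw":{"type":"number"}},"required":["increments"]}

```bash
mkdir -p pics
cat > h.py <<'E'
import numpy as np, cv2
from plant import ctrl
def cal(n):
    c=ctrl.calibration(n); K=np.array(c["mtx"]); return K,float(c["k1"]),np.array(c["eye"]),np.array(c["attitude"])
E
python3 - <<'E'
from h import *
for n in("side","top"):
    print(n,ctrl.calibration(n)); cv2.imwrite(f"pics/{n}0.png",ctrl.snapshot(n)[...,::-1])
print(ctrl.get_obs(),ctrl.grasp_offset)
E
```

```text
side {'mtx': array([[443.62081769,   0.        , 316.47800526],
       [  0.        , 443.62081769, 191.93992809],
       [  0.        ,   0.        ,   1.        ]]), 'k1': -0.08339130241274931, 'eye': array([-0.0999035 , -0.66209857,  0.7932502 ]), 'attitude': array([ 51.7059702 ,   1.28530793, -43.02092207])}
top {'mtx': array([[405.23715572,   0.        , 318.55868952],
       [  0.        , 405.23715572, 200.32846434],
       [  0.        ,   0.        ,   1.        ]]), 'k1': 0.008237321913893356, 'eye': array([0.37508255, 0.01781321, 1.27952248]), 'attitude': array([  5.71503111,  -0.29247119, -88.44371956])}
{'clock': 0.1, 'joint_pos': array([ 9.37993421e+01,  2.05856479e+01,  6.38521718e-01, -1.75420718e-02,
       -7.01370993e+01, -1.65071818e+01]), 'qvel': array([ 0.00148536, -0.04391921,  0.19523492,  0.11483888, -0.14275863,
        0.11975113]), 'tau': array([-1.39015872e-03, -5.84159625e+01,  2.93750417e+01,  7.01545939e+00,
        1.01803994e-02, -5.11207725e-05]), 'tool_pos': array([0.14841535, 0.65801929, 0.22573219]), 'orientation': array([ 1.79914560e+02, -8.12164039e-03, -1.27138061e+01]), 'force': array([-0.2475413 ,  1.06954404, -0.02268167]), 'moment': array([-0.02315877, -0.020742  ,  0.00282431]), 'gripper_force': 0.0, 'opening': 0.08773045596658277} 0.0188
```

View pics/side0.png

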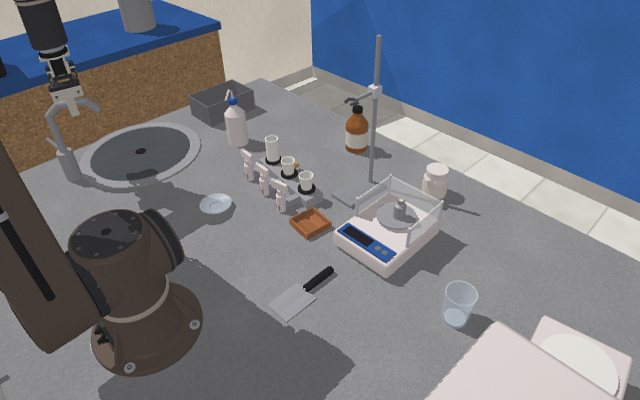

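View pics/top0.png

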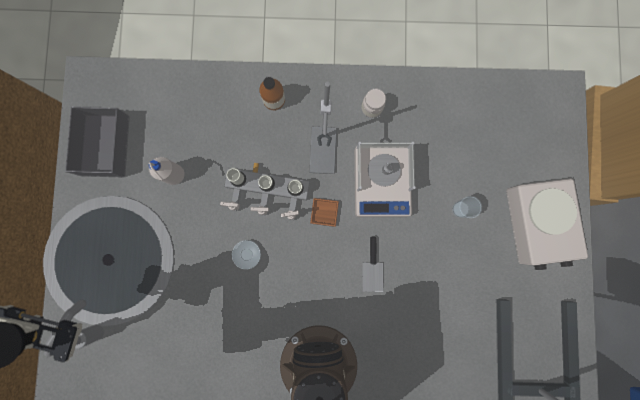

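The pictures show the tall crucible on the left seat (a) at top (235,175), side (272,148). The weight is on the pan at top (390,169), the tray is at top (325,212), and the stand rod lies between manifold and balance. Next I'll triangulate.

```bash
cat >> h.py <<'E'
from scipy.spatial.transform import Rotation as Rn
from scipy.optimize import least_squares
def proj(n,P):
    K,k,e,a=cal(n); R=Rn.from_euler("xyz",a,degrees=True).as_matrix()
    q=(np.atleast_2d(P)-e)@R; s=np.c_[q[:,0]/-q[:,2],-q[:,1]/-q[:,2]]
    s=s*(1+k*(s**2).sum(1,keepdims=True)); return s*K[0,0]+K[:2,2]   # (col,row)
def ray(n,uv):
    K,k,e,a=cal(n); d=np.array([[k,0,0,0]])
    p=cv2.undistortPoints(np.array([[uv]],float),K,np.array([k,0,0,0,0.]))[0,0]
    v=Rn.from_euler("xyz",a,degrees=True).as_matrix()@np.array([p[0],-p[1],-1]); return e,v/np.linalg.norm(v)
def atz(n,uv,z):
    e,v=ray(n,uv); return e+v*(z-e[2])/v[2]
def tri(ps):
    A=np.zeros((3,3));b=np.zeros(3)
    for n,uv in ps:
        e,v=ray(n,uv);M=np.eye(3)-np.outer(v,v);A+=M;b+=M@e
    P=np.linalg.solve(A,b); return P,[np.round(proj(n,P)[0]-uv,1) for n,uv in ps]
E
python3 - <<'E'
from h import *
np.set_printoptions(precision=4,suppress=True)
for n in("side","top"): ctrl.snapshot(n)
for t in "crucible weight tray pan balance manifold seat_a valve_a_tip valve_a stand short_1 dish".split():
    r={}
    for n in("side","top"):
        try: l=ctrl.spot_point(t,n)
        except Exception as ex: print(t,n,ex); l=[]
        r[n]=l; print(t,n,[(np.round(d["pixel"][::-1],1),round(d["conf"],2)) for d in l[:4]])
    if r["side"] and r["top"]:
        print("   ",*tri([(n,np.array(r[n][0]["pixel"][::-1],float)) for n in r]))
print(ctrl.get_obs()["clock"])
E
```

```text
crucible side [(array([275.4, 159.9]), 0.78)]
crucible top [(array([236.6, 180.3]), 0.74)]
    [0.5617 0.2676 0.0282] [array([-2.3,  0.2]), array([ 1.4, -1.8])]
weight side [(array([394.5, 214.8]), 0.74)]
weight top [(array([387.6, 169.1]), 0.49), (array([323.9, 135.7]), 0.16)]
    [ 0.5921 -0.1868  0.0718] [array([ 2.4, -0.5]), array([-1.4,  1.4])]
tray side [(array([309.6, 224.8]), 0.87), (array([452.3, 320.6]), 0.62)]
tray top [(array([321.6, 211.7]), 0.86)]
    [ 0.4692  0.0032 -0.0087] [array([-0.5,  0.1]), array([ 0.3, -0.4])]
pan side [(array([396.1, 215.3]), 0.71)]
pan top [(array([385.9, 171.7]), 0.93)]
    [ 0.5891 -0.1864  0.07  ] [array([-0.1,  0. ]), array([ 0.1, -0.1])]
balance side [(array([390. , 239.4]), 0.9)]
balance top [(array([380.7, 180. ]), 0.91)]
    [ 0.5762 -0.1839 -0.0058] [array([-0.7,  0.1]), array([ 0.4, -0.4])]
manifold side [(array([453.9, 319.9]), 0.7), (array([287.3, 185.8]), 0.58)]
manifold top [(array([269.2, 186.6]), 0.56)]
    [ 0.6533 -0.0696 -0.31  ] [array([-84.4, -42.3]), array([ 71.2, -15.5])]
seat_a side [(array([273.1, 158.5]), 0.83), (arr
[... 809 characters left out ...]
ay, valve_a_tip, valve_b_tip, valve_c_tip, wash_bottle, weight
valve_a top []
stand side [(array([368.3, 181.1]), 0.61)]
stand top [(array([321.9, 136.1]), 0.76)]
    [0.7104 0.0093 0.0065] [array([-0.2,  0. ]), array([ 0.1, -0.1])]
short_1 side [(array([290.3, 175.2]), 0.64), (array([454.9, 317.2]), 0.59), (array([286., 186.]), 0.37), (array([307. , 287.4]), 0.36)]
short_1 top [(array([262.8, 178.6]), 0.66), (array([296.6, 187.5]), 0.58)]
    [0.5668 0.1936 0.0065] [array([ 0.1, -0. ]), array([-0. ,  0.1])]
dish side [(array([216.9, 204.9]), 0.81)]
dish top [(array([249.3, 254.8]), 0.98), (array([280.2, 215.4]), 0.3)]
    [0.3263 0.2248 0.0123] [array([ 0.1, -0. ]), array([-0.1,  0.1])]
1.3
```

Run:
```python
import cv2
a=cv2.imread("pics/top0.png")[150:228,215:345]; b=cv2.imread("pics/side0.png")[125:245,232:342]
cv2.imwrite("pics/topc.png",cv2.resize(a,None,fx=6,fy=6,interpolation=cv2.INTER_CUBIC))
cv2.imwrite("pics/sidec.png",cv2.resize(b,None,fx=5,fy=5,interpolation=cv2.INTER_CUBIC))
```

```text
(no output)
```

View pics/topc.png

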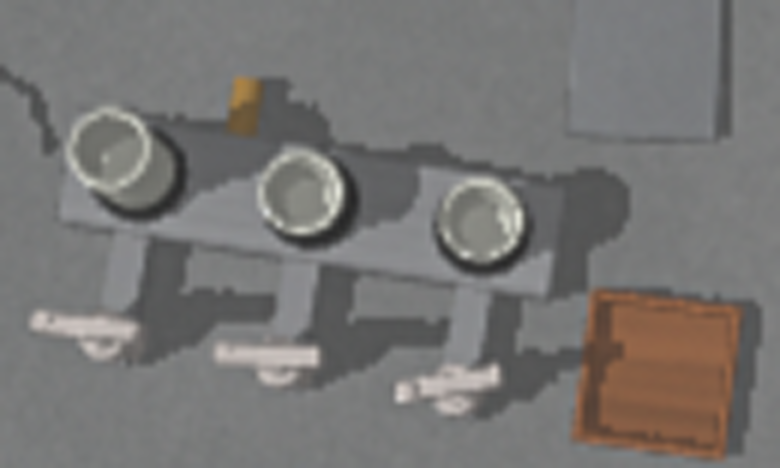

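View pics/sidec.png

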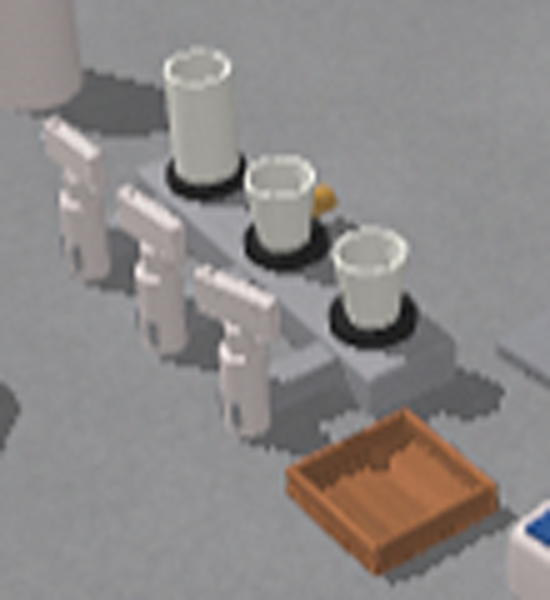

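The left bar (valve_a) runs from (32,320) to (137,330) in the top crop, near shut. The crucible rim is at (109,149) there and (197,67) in the side crop. Next is the balance close-up, together with the fit.

Run:
```python
from h import *
np.set_printoptions(precision=4,suppress=True)
T=lambda u,v:np.array([(u+.5)/6-.5+215,(v+.5)/6-.5+150]); S=lambda u,v:np.array([(u+.5)/5-.5+232,(v+.5)/5-.5+125])
for nm,t,s in [("cru rim",(109,149),(197,67)),("short b rim",(302,192),(280,176)),("short c rim",(482,221),(370,250)),
 ("tray NW",(595,290),(405,411)),("tray NE",(742,306),(496,487)),("tray SE",(724,457),(376,553)),("tray SW",(573,440),(288,480)),
 ("a left end top",(32,320),(47,120)),("a right end top",(137,328),(100,156))]:
    print(nm,*tri([("top",T(*t)),("side",S(*s))]))
for nm,z,e in [("a",.096,[(32,316),(137,326)]),("b",.096,[(215,350),(320,352)]),("c",.096,[(397,386),(499,370)])]:
    p=[atz("top",T(*q),z)[:2] for q in e]; d=p[0]-p[1]; print(nm,p,(p[0]+p[1])/2,np.linalg.norm(d),"dir deg from +y:",np.degrees(np.arctan2(-d[0],d[1])))
a=cv2.imread("pics/top0.png")[138:220,350:420]; b=cv2.imread("pics/side0.png")[170:275,330:445]
f=lambda i,k:cv2.resize(i,None,fx=k,fy=k,interpolation=cv2.INTER_CUBIC)
c=np.zeros((420,770,3),np.uint8); A=f(a,5);B=f(b,3.6); c[:A.shape[0],:350]=A; c[:B.shape[0],352:352+B.shape[1]]=B
cv2.imwrite("pics/bal.png",c)
```

```text
cru rim [0.5617 0.2676 0.1075] [array([ 0., -0.]), array([-0.,  0.])]
short b rim [0.5472 0.1765 0.08  ] [array([ 0. , -0.1]), array([-0.1,  0. ])]
short c rim [0.5354 0.0863 0.0801] [array([ 0.1, -0.1]), array([-0.2,  0. ])]
tray NW [0.5086 0.0304 0.0147] [array([-0.1,  0.1]), array([ 0.2, -0. ])]
tray NE [ 0.5024 -0.0467  0.0129] [array([-0.1,  0.1]), array([ 0.2, -0. ])]
tray SE [ 0.4237 -0.0395  0.013 ] [array([ 0., -0.]), array([-0.,  0.])]
tray SW [0.4309 0.0392 0.0075] [array([ 0.1, -0.1]), array([-0.2,  0. ])]
a left end top [0.4779 0.305  0.0916] [array([-0.1,  0.2]), array([ 0.2, -0. ])]
a right end top [0.4765 0.2528 0.0912] [array([ 0.1, -0.2]), array([-0.2,  0. ])]
a [array([0.48  , 0.3036]), array([0.4765, 0.2523])] [0.4783 0.2779] 0.05149274270333244 dir deg from +y: -3.8807739852645438
b [array([0.4658, 0.2137]), array([0.4663, 0.1625])] [0.466  0.1881] 0.05118741720631941 dir deg from +y: 0.48179553828074745
c [array([0.4507, 0.1244]), array([0.4599, 0.075 ])] [0.4553 0.0997] 0.05026196799580773 dir deg from +y: 10.520047557484203
```

View pics/bal.png

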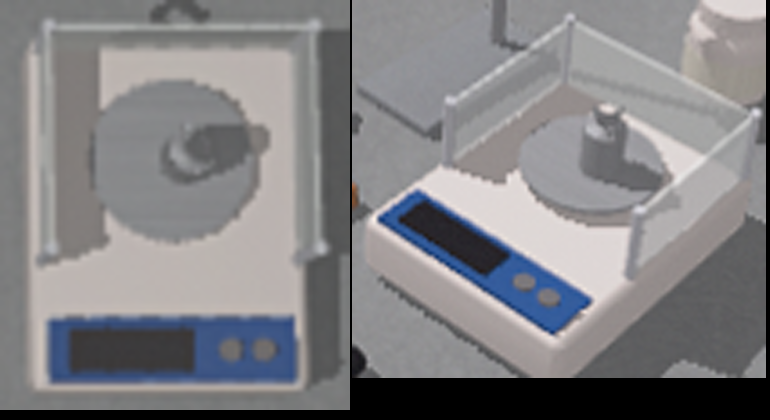

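The top panel shows the pan centred near panel (175,160). The weight stands on it near the middle, with its knob near panel (195,147) in the top view and (607,110) in the side view. To refine, I'll fit model silhouettes to the network masks.

```bash
cat >> h.py <<'E'
from scipy.optimize import minimize
def circ(r,z,m=32):
    t=np.linspace(0,2*np.pi,m,endpoint=False); return np.c_[r*np.cos(t),r*np.sin(t),0*t+z]
def boxp(a,b,c0,c1): return np.array([[x,y,z] for x in(-a,a) for y in(-b,b) for z in(c0,c1)])
def sil(n,parts,p,s=8):
    im=np.zeros((400*1,640*1),np.uint8); acc=np.zeros((400,640),np.float32)
    R=Rn.from_euler("z",p[3],degrees=True).as_matrix()
    for q in parts:
        h=cv2.convexHull(np.round(16*proj(n,q@R.T+p[:3])).astype(np.int32))
        im2=np.zeros_like(im); cv2.fillConvexPoly(im2,h,255,cv2.LINE_AA,4); acc=np.maximum(acc,im2/255.)
    return acc
def fit(parts,masks,p0,free,st):
    p0=np.array(p0,float)
    def f(d):
        p=p0.copy(); p[free]+=d*st; c=0
        for n,m in masks.items():
            a=sil(n,parts,p); c+=1-np.minimum(a,m).sum()/np.maximum(a,m).sum()
        return c
    k=len(free); sx=np.vstack([np.zeros(k),np.eye(k)*2]); r=minimize(f,np.zeros(k),method="Nelder-Mead",options=dict(initial_simplex=sx,xatol=.02,fatol=1e-4))
    p=p0.copy(); p[free]+=r.x*st; return p,r.fun
W=[circ(.015,0),circ(.015,.036)]; W=[np.vstack(W),np.vstack([circ(.007,.036),circ(.007,.047)]),np.vstack([circ(.010,.047),circ(.010,.056)])]
C=[np.vstack([circ(.02,0),circ(.02,.07)])]; TR=[boxp(.04,.04,0,.02)]; PAN=[circ(.05,0)]
E
python3 - <<'E'
from h import *
np.set_printoptions(precision=4,suppress=True)
M={}
for n in("side","top"): ctrl.snapshot(n)
for t in "weight crucible tray pan balance valve_a_tip".split():
    for n in("side","top"):
        l=ctrl.trace(t,n); print(t,n,[(d["bbox"],round(d["conf"],2),int(d["mask"].sum())) for d in l[:4]])
        for i,d in enumerate(l): M[f"{t}|{n}|{i}"]=d["mask"]
np.savez_compressed("m.npz",**M)
for nm,parts,p0,yf in [("weight",W,[.59,-.187,.07,0],0),("crucible",C,[.562,.267,.04,0],0),("tray",TR,[.467,-.004,0,-5],1),("pan",PAN,[.589,-.186,.07,0],0)]:
    ms={n:M[f"{nm}|{n}|0"].astype(np.float32) for n in("side","top") if f"{nm}|{n}|0" in M}
    if not ms: continue
    fr=[0,1]+([3] if yf else []); st=np.array([.002,.002]+([2] if yf else []))
    print(nm,"zfix",*fit(parts,ms,p0,fr,st)); print("   zfree",*fit(parts,ms,p0,[0,1,2],np.array([.002]*3)))
    for n in ms: print("   ",n,*fit(parts,{n:ms[n]},p0,[0,1],np.array([.002]*2)))
E
```

```text
weight side [([391.2, 197.7, 408.2, 218.7], 0.61, 237), ([241.1, 144.5, 253.0, 165.0], 0.58, 135), ([198.2, 191.5, 230.7, 214.9], 0.35, 473)]
weight top [([257.6, 173.0, 272.7, 187.1], 0.63, 175)]
crucible side [([265.7, 137.1, 279.3, 163.0], 0.81, 301), ([272.9, 178.4, 289.1, 196.1], 0.39, 168)]
crucible top [([226.5, 169.2, 245.7, 186.8], 0.63, 184)]
tray side [([290.7, 206.1, 331.9, 239.9], 0.63, 871)]
tray top [([307.8, 199.5, 339.3, 223.7], 0.8, 642), ([220.7, 162.9, 309.8, 216.6], 0.24, 1642), ([283.5, 211.4, 297.9, 217.4], 0.18, 67)]
pan side [([375.8, 201.9, 416.7, 230.0], 0.97, 668)]
pan top [([369.1, 153.1, 401.3, 188.5], 0.61, 777)]
balance side []
balance top [([358.5, 142.0, 414.5, 217.6], 0.88, 4178), ([222.0, 167.3, 308.7, 219.6], 0.42, 1660)]
valve_a_tip side [([240.8, 149.4, 325.3, 213.2], 0.73, 2122), ([240.2, 146.8, 250.1, 162.3], 0.67, 130)]
valve_a_tip top [([223.7, 205.1, 232.7, 204.2], 0.44, 25)]
weight zfix [ 0.5942 -0.1906  0.07    0.    ] 1.2255271520282007
   zfree [ 0.6004 -0.1863  0.061   0.    ] 1.2145741556534506
    side [ 0.5942 -0.1906  0.07    0.    ] 0.22552715202820062
    top [ 0.59  -0.187  0.07   0.   ] 1.0
crucible zfix [0.5612 0.2671 0.04   0.    ] 0.4895146333733261
   zfree [0.5644 0.2727 0.0291 0.    ] 0.47077332094112556
    side [0.5615 0.2692 0.04   0.    ] 0.22059692370377915
    top [0.5613 0.2658 0.04   0.    ] 0.26618705035971224
tray zfix [ 0.4646 -0.0044  0.     -6.7499] 0.21433675719083412
   zfree [ 0.4674 -0.0015 -0.0054 -5.    ] 0.19775009930293075
    side [ 0.4646 -0.0057  0.     -5.    ] 0.0792493654558315
    top [ 0.4655 -0.0015  0.     -5.    ] 0.1281707805203468
pan zfix [ 0.5927 -0.1826  0.07    0.    ] 0.4800267502675263
   zfree [ 0.5974 -0.1807  0.0631  0.    ] 0.4133789274151436
    side [ 0.5916 -0.185   0.07    0.    ] 0.27984546532532606
    top [ 0.5946 -0.1793  0.07    0.    ] 0.14633441706839612
```

Run:
```python
from h import *
np.set_printoptions(precision=4,suppress=True)
print(atz("top",np.array([109.5/6-.5+215,149.5/6-.5+150]),.11),atz("side",np.array([197.5/5-.5+232,67.5/5-.5+125]),.11))
def ov(n,x0,y0,x1,y1,k):
    im=cv2.imread(f"pics/{n}0.png")[y0:y1,x0:x1]; im=cv2.resize(im,None,fx=k,fy=k,interpolation=cv2.INTER_CUBIC)
    def L(P,c):
        q=(proj(n,P)-[x0,y0]+.5)*k-.5; cv2.polylines(im,[np.round(q*16).astype(np.int32)],True,c,1,cv2.LINE_AA,4)
    w=np.array([.5942,-.1906,.0695])
    L(circ(.015,0)+w,(0,0,255));L(circ(.015,.036)+w,(0,0,255));L(circ(.01,.056)+w,(0,0,255))
    L(circ(.05,0)+[.5915,-.1855,.0695],(0,255,0))
    c=np.array([.5614,.2672,.04]); 
    for z in(0,.07): L(circ(.02,z)+c,(0,0,255))
    R=Rn.from_euler("z",-5.3,degrees=True).as_matrix(); s=np.array([[-1,-1],[-1,1],[1,1],[1,-1]])
    for h,z in((.04,.02),(.04,0),(.035,.02)): L(np.c_[s*h,[z]*4]@R.T+[.465,-.003,0],(255,0,255))
    R=Rn.from_euler("z",-7.4,degrees=True).as_matrix(); c=np.array([.478,.278,0])
    Rb=Rn.from_euler("z",-3.,degrees=True).as_matrix()
    for z in(.07,.096): L(np.c_[s*[.005,.026],[z]*4]@Rb.T+c,(255,0,0))
    m=c+R@[.085,-.09,0]; print(m)
    L(np.c_[s*[.03,.13],[.03]*4]@R.T+m,(255,255,0))
    for y in(-.09,0,.09): L(circ(.025,.04)+R@[0,y,0]+m,(0,255,255))
    return im
a=ov("top",215,150,345,228,6); b=ov("top",365,148,405,192,6); 
cv2.imwrite("pics/o1.png",a)
c=ov("side",232,125,342,245,4.9);d=ov("side",370,190,425,235,5.8)
cv2.imwrite("pics/o1.png",a)
o=np.zeros((590,800,3),np.uint8); o[:c.shape[0],:c.shape[1]]=c; o[:b.shape[0],545:545+b.shape[1]]=b; dd=cv2.resize(d,(250,205)); o[300:505,545:795]=dd
cv2.imwrite("pics/o2.png",o)
```

```text
[0.5612 0.2671 0.11  ] [0.5593 0.2641 0.11  ]
[0.5507 0.1778 0.    ]
[0.5507 0.1778 0.    ]
[0.5507 0.1778 0.    ]
[0.5507 0.1778 0.    ]
```

View pics/o1.png

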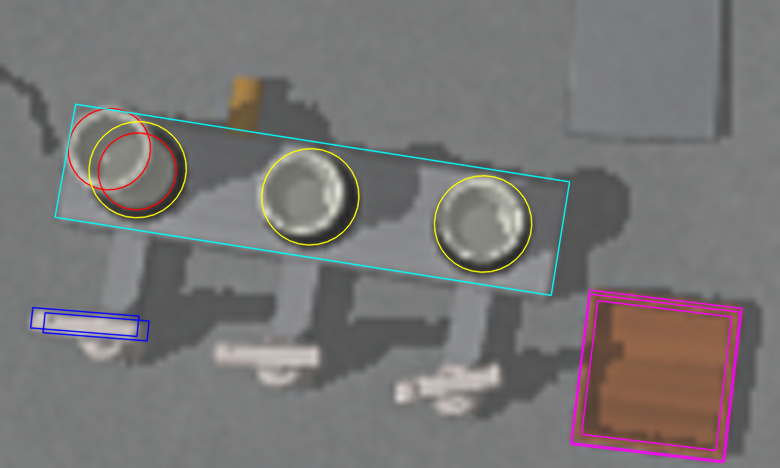

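View pics/o2.png

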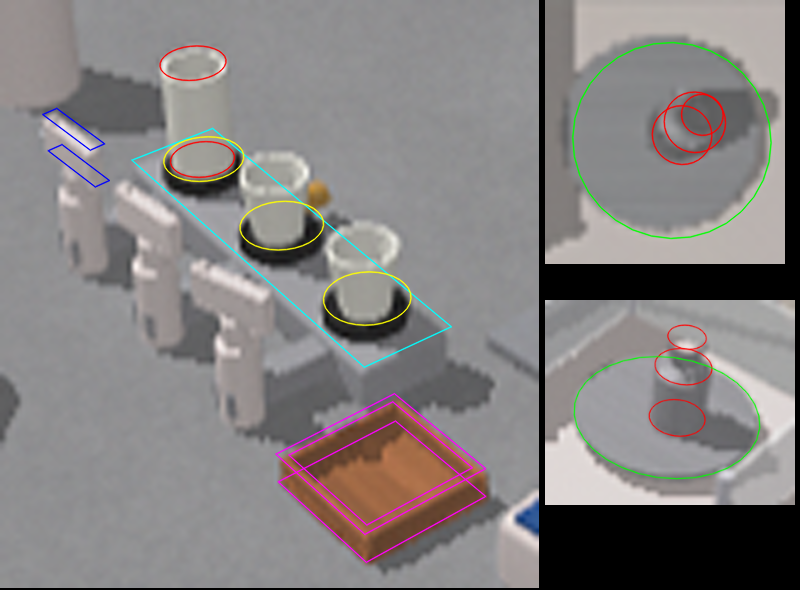

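Fits settle on the following:

| Thing | x (m) | y (m) |
|---|---|---|
| weight | 0.594 | -0.189 |
| pan | 0.593 | -0.184 |
| tray | 0.465 | -0.003 |
| crucible | 0.561 | 0.266 |
| valve_a axis | 0.478 | 0.278 |

The tray yaw is about -6 degrees and the manifold yaw about -7.4 degrees. I'll move to the balance first.

>>> send_rows([
  [[0.6,-1,0.15,0.148],[0.6,-1,0.15,0.148],[0.6,-1,0.15,0.148],[0.6,-1,0.15,0.148],[0.6,-1,0.15,0.148]],
], jaw=0.5)

```text
clock: 2.62
tool_pos: [0.2698, 0.4563, 0.258]
orientation: [-179.9, -0.0, -0.1]
force: [-0.1, 0.3, 0.9]
opening: 0.0455
gripper_force: 0.0
```

>>> send_rows([
  [[0.45,-1,0,0],[0.45,-1,0,0],[0.45,-1,0,0],[0.45,-1,0,0],[0.45,-1,0,0]],
])

```text
clock: 3.25
tool_pos: [0.359, 0.2574, 0.2568]
orientation: [-180.0, -0.0, -0.1]
force: [0.6, 1.1, 0.5]
opening: 0.0437
gripper_force: 0.0
```

>>> send_rows([
  [[0.3,-1,0,0],[0.3,-1,0,0],[0.3,-1,0,0],[0.3,-1,0,0],[0.3,-1,0,0]],
])

```text
clock: 3.88
tool_pos: [0.4191, 0.0582, 0.2564]
orientation: [180.0, 0.0, -0.1]
force: [0.4, 0.4, 1.5]
opening: 0.0439
gripper_force: 0.0
```

>>> send_rows([
  [[0.25,-1,0,0],[0.25,-1,0,0],[0.25,-1,0,0],[0.25,-1,0,0],[0.25,-1,0,0]],
])

```text
clock: 4.5
tool_pos: [0.4693, -0.1414, 0.2559]
orientation: [180.0, 0.1, -0.1]
force: [-1.3, 0.3, 0.6]
opening: 0.0438
gripper_force: 0.0
```

>>> send_rows([
  [[0.623,-0.238,-0.2,0],[0.623,-0.238,-0.45,0],[0.623,-0.238,-0.45,0],[0.623,-0.238,-0.45,0],[0.623,-0.238,-0.45,0]],
])

```text
clock: 5.12
tool_pos: [0.5935, -0.1875, 0.1669]
orientation: [180.0, 0.0, 0.1]
force: [-0.7, 0.5, 0.2]
opening: 0.0437
gripper_force: 0.0
```

Run:
```python
from h import *
o=ctrl.get_obs(); print(o["tool_pos"],o["force"])
out=np.zeros((480,800,3),np.uint8)
for n,(x0,y0),xo in(("top",(355,135),0),("side",(365,150),400)):
    im=ctrl.snapshot(n)[...,::-1].copy(); cv2.imwrite(f"pics/w_{n}.png",im)
    im=cv2.resize(im[y0:y0+80,x0:x0+66],None,fx=6,fy=6,interpolation=cv2.INTER_CUBIC)
    for y in(-.0225,.0225):
        q=(proj(n,o["tool_pos"]+[0,y,0])[0]-[x0,y0]+.5)*6; cv2.circle(im,tuple(np.int32(q)),3,(0,0,255),1)
    out[:,xo:xo+396]=im
cv2.imwrite("pics/w.png",out)
```

```text
[ 0.59348612 -0.18746044  0.16688962] [-0.69213557  0.46788122  0.21956669]
```

View pics/w.png

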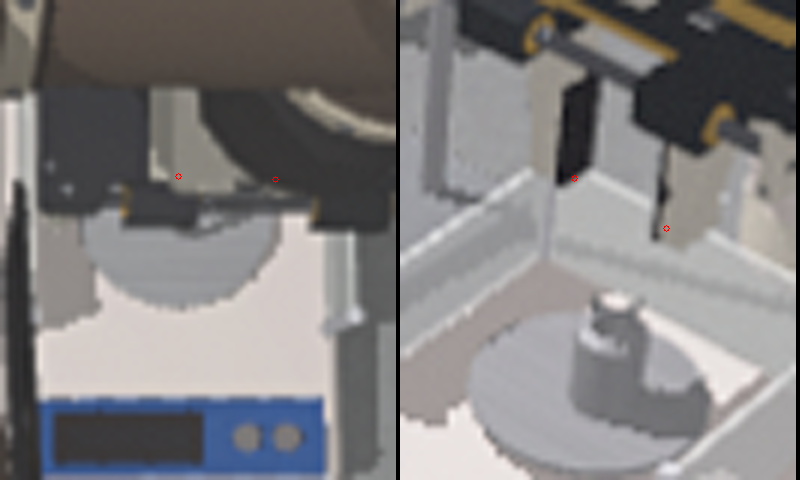

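The side view shows the fingertips about 1 px lower than calibrated, at (573,185) and (658,238). The same bias explains the earlier mismatch, and the fingers straddle the weight correctly. Lowering now.

>>> send_rows([
  [[0.012,0,-0.12,0],[0.012,0,-0.24,0],[0.012,0,-0.33,0],[0.012,0,-0.37,0],[0.012,0,-0.37,0],[0.012,0,-0.37,0]],
])

```text
clock: 5.98
tool_pos: [0.5961, -0.1892, 0.0935]
orientation: [180.0, -0.1, 0.0]
force: [0.6, -0.1, 0.3]
opening: 0.0438
gripper_force: 0.0
```

>>> send_rows([
  [[0,0,0,0],[0,0,0,0],[0,0,0,0],[0,0,0,0]],
], jaw=0.25)

```text
clock: 6.48
tool_pos: [0.5958, -0.1893, 0.0928]
orientation: [180.0, -0.0, 0.0]
force: [0.1, -1.0, 1.0]
opening: 0.0287
gripper_force: 30.0
```

>>> send_rows([
  [[0,0,0.05,0],[0,0,0.15,0],[0,0,0.3,0],[0,0,0.5,0],[-0.25,0.2,0.5,0],[-0.5,0.5,0.5,0],[-0.65,0.93,0.5,0],[-0.65,0.93,0.5,0],[-0.65,0.93,0.5,0],[-0.65,0.93,0.5,0]],
])

```text
clock: 7.72
tool_pos: [0.4655, -0.003, 0.1929]
orientation: [-180.0, -0.0, 0.1]
force: [0.6, 0.2, -2.5]
opening: 0.0289
gripper_force: 30.0
```

>>> send_rows([
  [[0,0,-0.25,0],[0,0,-0.5,0],[0,0,-0.65,0],[0,0,-0.72,0],[0,0,-0.76,0],[0,0,-0.78,0],[0,0,-0.78,0]],
])

```text
clock: 8.6
tool_pos: [0.466, -0.003, 0.0371]
orientation: [-180.0, -0.1, 0.0]
force: [-0.1, 0.2, -2.2]
opening: 0.0289
gripper_force: 30.0
```

>>> send_rows([
  [[0,0,-0.01,0],[0,0,-0.02,0],[0,0,-0.03,0],[0,0,-0.03,0]],
])

```text
clock: 9.1
tool_pos: [0.4656, -0.0031, 0.0305]
orientation: [-180.0, -0.0, 0.0]
force: [0.4, 0.4, -2.7]
opening: 0.0288
gripper_force: 30.0
```

>>> send_rows([
  [[0,0,-0.008,0],[0,0,-0.015,0],[0,0,-0.015,0]],
])

```text
clock: 9.48
tool_pos: [0.4663, -0.0032, 0.0301]
orientation: [180.0, -0.1, 0.1]
force: [-10.9, -1.1, 33.7]
opening: 0.0288
gripper_force: 30.1
```

>>> send_rows([
  [[0,0,0.012,0],[0,0,0.012,0]],
])

```text
clock: 9.72
tool_pos: [0.4658, -0.0031, 0.0303]
orientation: [-180.0, -0.0, 0.0]
force: [-2.6, 0.3, 7.8]
opening: 0.0287
gripper_force: 30.0
```

>>> send_rows([
  [[0,0,0,0],[0,0,0,0],[0,0,0,0]],
], jaw=0.5)

```text
clock: 10.1
tool_pos: [0.4659, -0.0031, 0.0302]
orientation: [180.0, -0.0, 0.0]
force: [-1.8, -0.3, 6.3]
opening: 0.0438
gripper_force: 0.0
```

>>> send_rows([
  [[0,0,0.15,0],[0,0,0.35,0],[0,0,0.6,0],[0,0,0.75,0],[0,0.5,0.75,-0.125],[0,0.9,0.75,-0.25],[0,0.9,0.75,-0.37],[0,0.9,0.75,-0.5],[0,0.9,0.75,-0.6]],
])

```text
clock: 11.22
tool_pos: [0.4653, 0.1783, 0.1793]
orientation: [179.9, -0.0, -50.6]
force: [0.1, -1.4, 0.2]
opening: 0.0441
gripper_force: 0.0
```

Run:
```python
from h import *
out=np.zeros((480,800,3),np.uint8)
for n,(x0,y0),xo in(("top",(295,165),0),("side",(270,180),400)):
    im=ctrl.snapshot(n)[...,::-1].copy(); cv2.imwrite(f"pics/t_{n}.png",im)
    out[:,xo:xo+396]=cv2.resize(im[y0:y0+80,x0:x0+66],None,fx=6,fy=6,interpolation=cv2.INTER_CUBIC)
cv2.imwrite("pics/t.png",out)
```

```text
(no output)
```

View pics/t.png

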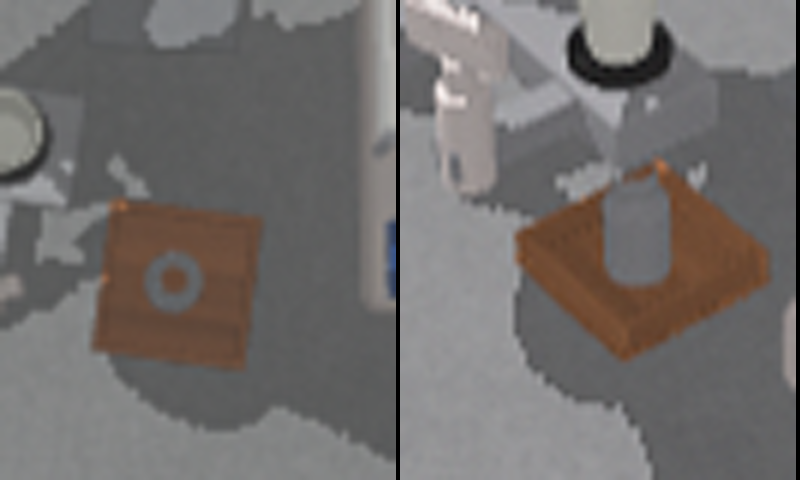

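The weight stands centred in the tray (ring at top crop (173,280), body at side crop (637,235)). Next is the stopcock a.

>>> send_rows([
  [[0.06,0.25,0,-0.12],[0.06,0.5,0,-0.24],[0.06,0.508,-0.1,-0.36],[0.06,0.508,-0.2,-0.482],[0.06,0.508,-0.3,-0.482],[0.06,0.508,-0.45,-0.482],[0.06,0.508,-0.565,-0.482],[0.06,0.508,-0.565,-0.482],[0.06,0.508,-0.565,-0.482]],
], jaw=0.45)

```text
clock: 12.45
tool_pos: [0.4781, 0.2787, 0.0677]
orientation: [-180.0, 0.0, -91.7]
force: [1.0, 0.9, -0.0]
opening: 0.0394
gripper_force: 0.0
```

>>> send_rows([
  [[0,0,0,0],[0,0,0,0],[0,0,0,0],[0,0,0,0],[0,0,0,0]],
], jaw=0.05)

```text
clock: 13.08
tool_pos: [0.4756, 0.2785, 0.0672]
orientation: [179.9, -0.0, -91.8]
force: [-11.6, 3.1, 7.6]
opening: 0.0127
gripper_force: 30.0
```

The opening of 12.7 mm is too wide for a 10 mm bar. The tips at z=67 mm are probably pinching the neck under it, so I'll open, rise 8 mm and close again.

>>> send_rows([
  [[0,0,0,0],[0,0,0,0],[-0.012,0,0.02,0],[-0.012,0,0.04,0],[-0.012,0,0.04,0]],
], jaw=0.4)

```text
clock: 13.7
tool_pos: [0.4754, 0.2787, 0.0755]
orientation: [-180.0, 0.0, -91.8]
force: [0.4, -0.3, 1.1]
opening: 0.0351
gripper_force: 0.0
```

>>> send_rows([
  [[0,0,0,0],[0,0,0,0],[0,0,0,0],[0,0,0,0],[0,0,0,0]],
], jaw=0.05)

```text
clock: 14.32
tool_pos: [0.4752, 0.2784, 0.0749]
orientation: [-180.0, -0.0, -91.8]
force: [2.0, -0.3, -2.0]
opening: 0.0096
gripper_force: 29.9
```

Run:
```python
from h import *
o=ctrl.get_obs(); print(o["tool_pos"],o["orientation"],o["opening"],o["moment"],o["force"])
```

```text
[0.47522218 0.27839947 0.07487029] [-1.79995328e+02 -4.21877986e-03 -9.17806984e+01] 0.009633273288534196 [-0.09911667 -0.69609828 -0.05131795] [ 2.03661014 -0.30545635 -2.04387281]
```

>>> send_rows([
  [[0,0,0,0.06],[0,0,0,0.12],[0,0,0,0.18],[0,0,0,0.24],[0,0,0,0.3],[0,0,0,0.36],[0,0,0,0.42],[0,0,0,0.458],[0,0,0,0.458],[0,0,0,0.458]],
])

```text
clock: 15.58
tool_pos: [0.4737, 0.2778, 0.0748]
orientation: [179.9, 0.0, -52.4]
force: [-6.2, -1.1, 4.6]
opening: 0.0104
gripper_force: 29.9
```

Run:
```python
from h import *
o=ctrl.get_obs(); print(o["tool_pos"],o["orientation"],o["opening"],o["moment"],o["force"])
```

```text
[0.47371662 0.27784229 0.07483884] [ 1.79861830e+02  2.38540168e-02 -5.24252914e+01] 0.010415927307378555 [-0.04934156  2.12453817  0.05161107] [-6.23152384 -1.09252886  4.56179906]
```

>>> send_rows([
  [[0,0,0,0],[0,0,0,0],[0,0,0.1,0],[0,0,0.3,0],[0,0,0.55,0],[0,-0.3,0.6,0],[0,-0.6,0.6,0],[0,-0.8,0.6,0],[0,-0.8,0.6,0]],
], jaw=0.35)

```text
clock: 16.7
tool_pos: [0.4749, 0.1162, 0.1953]
orientation: [-180.0, 0.0, -52.6]
force: [0.2, 0.9, 1.2]
opening: 0.0308
gripper_force: 0.0
```

Run:
```python
from h import *
out=np.zeros((480,800,3),np.uint8)
for n,(x0,y0),xo in(("top",(205,155),0),("side",(230,125),400)):
    im=ctrl.snapshot(n)[...,::-1].copy(); cv2.imwrite(f"pics/v_{n}.png",im)
    out[:,xo:xo+396]=cv2.resize(im[y0:y0+60,x0:x0+49+1],(396,480),interpolation=cv2.INTER_CUBIC)
cv2.imwrite("pics/v.png",out)
```

```text
(no output)
```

View pics/v.png

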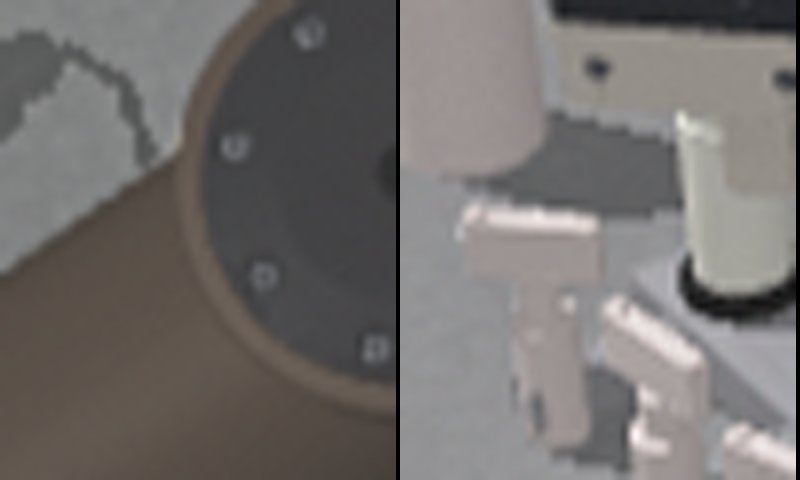

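Stopcock a's bar now runs horizontally in the side crop, from (467,220) to (600,228). The other bars look unchanged. I'll work out its angle numerically.

Run:
```python
from h import *
f=lambda u,v:np.array([(u-400+.5)/7.92-.5+230,(v+.5)/8-.5+125])
for e in [((465,233),(600,240)),((475,207),(598,215)),((462,220),(602,228))]:
    p=[atz("side",f(*q),.096)[:2] for q in e]; d=p[0]-p[1]; a=np.degrees(np.arctan2(-d[0],d[1])); print(p,np.linalg.norm(d),a,"valve",a+7.4)
# gradient-based edge slope inside the crop, same for the shut picture vs known
```

```text
[array([0.45122049, 0.28364754]), array([0.48342969, 0.24475823])] 0.050495656377756784 39.632499109620156 valve 47.032499109620154
[array([0.46382403, 0.29527371]), array([0.49278104, 0.25852383])] 0.04678741597965862 38.23628685149047 valve 45.63628685149047
[array([0.45540175, 0.29153665]), array([0.48866006, 0.25055932])] 0.05277553121306288 39.063721137422604 valve 46.4637211374226
```

Run:
```python
from h import *
print(atz("top",np.array([155.,165]),.18),atz("top",np.array([176.,172]),.0),atz("top",np.array([184.,172]),.03),atz("side",np.array([237.,143.]),0))
```

```text
[0.57012086 0.46602769 0.18      ] [0.58138224 0.47131425 0.        ] [0.57725049 0.43588627 0.03      ] [0.56352596 0.47052357 0.        ]
```

>>> send_rows([
  [[0.1,0.2,0,0.1],[0.25,0.4,0,0.2],[0.427,0.6,0,0.3],[0.427,0.745,0,0.4],[0.427,0.745,0,0.526],[0.427,0.745,0,0.526],[0.427,0.745,0,0.526]],
], jaw=0.7)

```text
clock: 17.68
tool_pos: [0.5603, 0.2679, 0.1948]
orientation: [180.0, 0.0, -7.4]
force: [0.0, -0.7, -0.1]
opening: 0.0615
gripper_force: 0.0
```

>>> send_rows([
  [[0,0,-0.12,0],[0,0,-0.24,0],[0,0,-0.36,0],[0,0,-0.48,0],[0,0,-0.56,0],[0,0,-0.6,0],[0,0,-0.6,0]],
])

```text
clock: 18.55
tool_pos: [0.5605, 0.2674, 0.0749]
orientation: [180.0, 0.0, -7.2]
force: [0.1, 0.8, 0.5]
opening: 0.0614
gripper_force: 0.0
```

>>> send_rows([
  [[0,0,0,0],[0,0,0,0],[0,0,0,0],[0,0,0,0]],
], jaw=0.42)

```text
clock: 19.05
tool_pos: [0.5606, 0.2675, 0.0755]
orientation: [-180.0, -0.0, -7.2]
force: [-1.2, -0.5, 4.3]
opening: 0.0386
gripper_force: 30.0
```

>>> send_rows([
  [[0,0,0.02,0],[0,0,0.06,0],[0,0,0.15,0],[0,0,0.3,0],[0,0,0.48,0],[0,0,0.62,0],[-0.2,-0.05,0.62,0],[-0.4,-0.25,0.62,0],[-0.6,-0.45,0.62,0],[-0.6,-0.7,0.62,0],[-0.6,-0.9,0.62,0],[-0.6,-0.95,0.62,0]],
])

```text
clock: 20.55
tool_pos: [0.4403, 0.0758, 0.2005]
orientation: [-179.9, -0.1, -7.3]
force: [0.7, 0.8, -0.4]
opening: 0.0387
gripper_force: 30.0
```

>>> send_rows([
  [[0,-0.2,0,0.02],[0,-0.45,0,0.04],[0,-0.7,0,0.06],[0.05,-0.9,0,0.086],[0.1,-1,0,0.086],[0.1,-1,0,0.086]],
])

```text
clock: 21.3
tool_pos: [0.4613, -0.1234, 0.1994]
orientation: [180.0, -0.0, 0.1]
force: [-0.2, 0.4, -0.5]
opening: 0.0389
gripper_force: 30.0
```

>>> send_rows([
  [[0.25,-0.1,0,0],[0.5,-0.2,0,0],[0.667,-0.303,0,0],[0.667,-0.303,0,0],[0.667,-0.303,-0.12,0],[0.667,-0.303,-0.25,0],[0.667,-0.303,-0.35,0],[0.667,-0.303,-0.41,0],[0.667,-0.303,-0.44,0],[0.667,-0.303,-0.44,0],[0.667,-0.303,-0.44,0]],
])

```text
clock: 22.68
tool_pos: [0.5944, -0.1831, 0.1118]
orientation: [180.0, -0.1, 0.2]
force: [-0.2, -0.5, -0.9]
opening: 0.039
gripper_force: 30.0
```

Run:
```python
from h import *
F=[]
for i in range(6):
    ctrl.snapshot("side"); o=ctrl.get_obs(); F.append(o["force"])
print(o["tool_pos"],o["orientation"],np.mean(F,0),np.std(F,0))
for t in("pan","crucible"):
    for n in("side","top"):
        if n=="top": ctrl.snapshot("top")
        print(t,n,[(d["pixel"],round(d["conf"],2)) for d in ctrl.spot_point(t,n)[:2]])
```

```text
[ 0.59401178 -0.18321326  0.11122027] [ 1.79999011e+02 -2.33017614e-02  1.73645540e-01] [ 0.06247597 -0.05251883 -0.83597844] [0.48518855 0.2092868  0.55187743]
pan side [([213.4, 395.4], 0.56)]
pan top [([168.3, 386.2], 0.71)]
crucible side [([214.5, 395.1], 0.8)]
crucible top []
```

>>> send_rows([
  [[0,0,-0.008,0],[0,0,-0.016,0],[0,0,-0.022,0],[0,0,-0.028,0],[0,0,-0.028,0]],
])

```text
clock: 23.9
tool_pos: [0.5938, -0.1832, 0.1052]
orientation: [-180.0, 0.0, 0.2]
force: [0.5, -0.1, -0.6]
opening: 0.039
gripper_force: 30.0
```

```bash
cat > f.py <<'E'
from h import *
F=[];Z=[]
for i in range(8):
    ctrl.snapshot("side"); o=ctrl.get_obs(); F.append(o["force"]);Z.append(o["tool_pos"])
print(o["clock"],np.mean(Z,0),np.mean(F,0).round(2))
E
python3 f.py
```

```text
24.3 [ 0.5939279  -0.18317024  0.10539976] [-0.32 -0.03 -0.63]
```

>>> send_rows([
  [[0,0,-0.004,0],[0,0,-0.006,0],[0,0,-0.006,0]],
])

```text
clock: 24.68
tool_pos: [0.594, -0.1832, 0.1043]
orientation: [180.0, -0.0, 0.2]
force: [-0.0, -0.2, 0.5]
opening: 0.0385
gripper_force: 30.0
```

```bash
python3 f.py
```

```text
25.075 [ 0.59398521 -0.18317919  0.10425522] [-0.12  0.13  0.48]
```

Contact carries about 1.1 N, which is slightly over the crucible's own weight. Releasing.

>>> send_rows([
  [[0,0,0,0],[0,0,0,0],[0,0,0,0],[0,0,0,0]],
], jaw=0.65)

```text
clock: 25.58
tool_pos: [0.5939, -0.1832, 0.1041]
orientation: [180.0, 0.0, 0.2]
force: [-0.2, 0.1, -0.4]
opening: 0.0569
gripper_force: 0.0
```

>>> send_rows([
  [[0,0,0.04,0],[0,0,0.12,0],[0,0,0.25,0],[0,0,0.45,0],[0,0,0.6,0],[-0.2,0,0.6,0],[-0.5,0,0.6,0],[-0.8,0,0.6,0],[-0.8,0,0.6,0]],
])

```text
clock: 26.7
tool_pos: [0.4305, -0.1833, 0.2261]
orientation: [-180.0, -0.2, 0.1]
force: [1.0, 0.3, 0.5]
opening: 0.0573
gripper_force: 0.0
```

>>> send_rows([
  [[0,-0.3,0,0],[0,-0.6,0,0],[0,-0.9,0,0],[0,-0.9,0,0],[0,-0.9,0,0]],
])

```text
clock: 27.32
tool_pos: [0.434, -0.3635, 0.2245]
orientation: [-180.0, -0.0, 0.1]
force: [0.1, 0.2, 0.3]
opening: 0.057
gripper_force: 0.0
```

Run:
```python
from h import *
np.set_printoptions(precision=4,suppress=True)
for n in("side","top"): cv2.imwrite(f"pics/e_{n}.png",ctrl.snapshot(n)[...,::-1])
for t in("crucible","pan","weight","tray"):
    for n in("side","top"):
        l=ctrl.trace(t,n)[:2]; print(t,n,[(d["bbox"],round(d["conf"],2)) for d in l],[(d["pixel"],round(d["conf"],2)) for d in ctrl.spot_point(t,n)[:2]])
        if t=="crucible" and l: print(fit(C,{n:l[0]["mask"].astype(np.float32)},[.594,-.183,.069,0],[0,1],np.array([.002]*2)))
        if t=="pan" and l: print(fit(PAN,{n:l[0]["mask"].astype(np.float32)},[.594,-.183,.069,0],[0,1],np.array([.002]*2)))
print(ctrl.get_obs()["clock"],ctrl.get_obs()["tool_pos"])
```

```text
crucible side [] [([214.3, 397.3], 0.59), ([181.1, 366.3], 0.55)]
crucible top [([378.0, 159.4, 394.5, 176.6], 0.72), ([250.3, 212.3, 269.7, 216.2], 0.48)] [([167.1, 386.7], 0.58)]
(array([ 0.594 , -0.1767,  0.069 ,  0.    ]), np.float64(0.2287595679342429))
pan side [([375.7, 201.0, 405.0, 228.6], 0.62)] [([212.2, 396.8], 0.84), ([317.9, 455.9], 0.63)]
(array([ 0.5891, -0.1801,  0.069 ,  0.    ]), np.float64(0.5887596119695498))
pan top [([367.2, 149.6, 393.2, 187.9], 0.89), ([225.4, 200.4, 237.9, 211.3], 0.56)] [([212.5, 319.7], 0.75), ([169.3, 384.3], 0.74)]
(array([ 0.5963, -0.1787,  0.069 ,  0.    ]), np.float64(0.4899111316365331))
weight side [([300.3, 206.7, 312.6, 223.4], 0.44)] [([222.5, 306.0], 0.49)]
weight top [([319.4, 206.8, 330.3, 217.1], 0.4)] [([214.0, 323.2], 0.6)]
tray side [([289.0, 208.1, 331.2, 241.1], 0.71), ([224.6, 89.4, 244.1, 149.6], 0.43)] [([225.4, 308.4], 0.88)]
tray top [([309.2, 198.5, 338.7, 226.3], 0.65)] [([211.3, 323.6], 0.85)]
28.225 [ 0.4338 -0.3632  0.2241]
```

Run:
```python
from h import *
np.set_printoptions(precision=4,suppress=True)
for f in("top0","e_top"):
    im=cv2.imread(f"pics/{f}.png")
    g=im.min(2).astype(int)
    for nm,c in(("a",(.4765,.278)),("b",(.466,.188)),("c",(.455,.0997))):
        u=proj("top",[*c,.096])[0]; yy,xx=np.mgrid[:400,:640]; m=(g>172)&(np.hypot(xx-u[0],yy-u[1])<11)
        P=np.array([atz("top",(x,y),.096)[:2] for x,y in zip(xx[m],yy[m])])
        if len(P)<8: print(f,nm,len(P)); continue
        w,V=np.linalg.eigh(np.cov(P.T)); d=V[:,1]*np.sign(V[1,1]); print(f,nm,len(P),P.mean(0),np.degrees(np.arctan2(-d[0],d[1]))+7.4,np.sqrt(w))
```

```text
top0 a 43 [0.4749 0.2776] 0.5252296538292143 [0.0036 0.0126]
top0 b 50 [0.4623 0.1855] 5.998351907621313 [0.0043 0.013 ]
top0 c 47 [0.4518 0.0986] 20.08800097424113 [0.0044 0.0135]
e_top a 45 [0.4763 0.2779] 44.392001220881326 [0.0023 0.0146]
e_top b 55 [0.4624 0.187 ] 3.8991331466297106 [0.0044 0.0136]
e_top c 61 [0.4509 0.0995] 20.349323635839262 [0.0052 0.0131]
```

Stopcock a reads about 44 to 46 degrees and the other two are unchanged. The crucible and the weight are both in place, so I'll hand in.

```bash
python3 -c "
from plant import ctrl; print(ctrl.close_job())"
```

```text
the job is handed in; nothing more can be done
None
```

The job is handed in, at about 28 s of the 72 s: the weight stands in the tray, stopcock a reads about 45 degrees, and the crucible was then set on the pan, within about 5 mm of its middle. I confirmed the crucible's final position only by network measurement, not by eye. Setting the weight down briefly pushed on the fixed tray with about 34 N.

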